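# Open the dial lock and hold it up

## Task

The supply cupboard's dial lock is shut and parked in its wooden holder. Leave it seated there while you turn the dial clockwise, feeling through the clicks and past any shallow false notch, until the true notch stops the dial and the shackle springs up; then pull the shackle fully open and lift the lock out by it. Finish while still holding the open lock by its shackle, hanging level and still, raised at least 10 cm, without disturbing the things lying round it.

Things in the scene. Friction and masses are not known exactly. Their poses are not given: they have to be found in the camera images.
- holder: Low wooden tray, 75 x 155 x 24 mm, with a small screwed ear at each end (207 mm over the ears), fixed to the desk. Its pocket is 63 x 143 mm with a floor 6 mm above the desk. Origin: centre of its underside on the desk; x across, y along its length, z up.
- lock: Dark steel lock case, 60 x 140 x 45 mm (x, y, z), about 0.7 kg with dial and shackle, standing loose in the holder's pocket with about 1.5 mm play all round. Origin: centre of the case's underside; its y axis runs along its length from the shackle end (y = -38 mm) to the dial end (y = +40 mm); z up. It is weighted to balance nearly below the shackle.
- dial_grip (a point): Point on the axis of the round black knurled dial, 18 mm above the case top. The dial is a 42 mm diameter knob with an upright axis, whose top is 29 mm above the case top and which can be gripped across any diameter between 5 and 27 mm above the case top; below that it has a 47 mm skirt. It turns easily (about 0.03 to 0.1 N m).
- dial (a joint): Angle of the dial in rad, growing clockwise seen from above. The notch may lie anywhere up to about 2 rad clockwise of where the dial stands at the start; its angle is not told. The dial clicks lightly every 15 degrees; at a shallow false notch the shackle rises only about 2 mm and the dial can be turned on. In the true notch the dial comes to a firm stop after about 0.25 rad of play; do not force it on.
- shackle (a joint): How far the shackle has risen out of the case, in m: 0 to 0.003 while locked; springs to about 0.009 by itself when the dial reaches the true notch, and stays free then; 0.026 is its stop, fully open. Pulling it there takes about 1 to 4 N, less than the lock's weight; the stop then carries the lock.
- shackle_grip (a point): Centre of the straight top bar of the bright steel U-shaped shackle (moves with it). Round bar 9 mm thick; the bar runs along the lock's x axis and is straight for 20 mm, the U is 45 mm wide over its legs. Shut, this point is 36 mm above the case top.
- paint_tube: Bystander: paint tube lying on the desk, 39 x 131 x 26 mm, origin at the centre of its underside.
- eraser: Bystander: eraser, 20 x 42 x 13 mm, origin at the centre of its underside.
- block: Bystander: plain wooden block, 45 x 75 x 35 mm, origin at the centre of its underside.
- glue_stick: Bystander: upright glue stick, 26 mm across and 86 mm tall, origin at the centre of its underside.
There are look-alikes about, which are no part of the job. What is shaped like the lock but purple or turquoise is not meant.

How it is judged (in metres and radians):
On the way, in this order (a step that is already met when the one before it is completed fails the run):
1. the dial has found its true notch and the shackle has sprung up, the lock still seated in its holder (value of joint shackle above 0.005 m and z of lock in the frame of holder below 0.015 m), for 0.2 s.
2. the shackle is pulled fully open (value of joint shackle above 0.022 m), for 0.1 s.
At the end, for the whole second after the job is handed in: The fingers hold the shackle (over 2 N, within 35 mm of its bar's middle), open by more than 22 mm; the lock's underside is over 100 mm above the desk; it hangs within 0.35 rad of level, slower than 0.03 m/s, clear of the holder (value of joint shackle above 0.022 m and z of lock in the frame of holder above 0.1 m and angle between lock's own z axis and vertical below 0.35 rad and linear speed of lock below 0.03 m/s and distance between the grasp point and shackle_grip below 0.035 m and contact force between the fingers and lock above 2 N and contact force between lock and holder below 0.1 N); the arm keeps its last pose, push and grip.
It fails at once if the lock was lifted out of its holder while still shut (z of lock in the frame of holder above 0.03 m and value of joint shackle below 0.005 m).
It fails at once if a bystander was disturbed (moved more than 4 cm) (distance of any of paint_tube, eraser, block, glue_stick from where it was at the start of the episode above 0.04 m).
It also fails if it takes over 56 s, if anything falls off the work surface, if the arm or the gripper's body presses on something with over 40 N, if the wrist force passes 120 N, or if a joint passes its speed limit or range.

## Robot

A 6-joint arm with a two-finger parallel gripper is mounted at the origin on a cart in front of the work surface, level with it; the furniture and walls round the work are solid. World frame = base frame: x ahead of the robot, y to its left, z up, the work surface at z = 0. Lengths are in m, angles in degrees, forces in N, time in s.
With the tool pointing down it reaches from about 0.35 to 0.875 m from the base axis. Payload 4.2 kg.
Tool frame: the origin (TCP) lies on the front face of the gripper's body, between the roots of the fingers; the fingertips stand 70 mm ahead of it and the grasp point (between the pads) lies 51 mm ahead of it; z points along the fingers, y is the line along which they close (so a half turn about z gives the same grasp; the last joint's range is limited). The gripper opens to 87 mm and grips with 3 to 60 N. Pads are 19 mm wide; open, the fingers measure 117 mm over their backs; the gripper's body (75 mm by 190 mm) begins 51 mm behind the grasp point.
Start: joints at [92.051, 22.042, 0.453, 0, -68.411, -14.817], TCP at [0.138, 0.61, 0.292] pointing down, gripper open.
Joint ranges: [-179.83, 179.83], [-69.29, 118.12], [-61.27, 80.66], [-181.25, 117.63], [-171.15, -9.14], [-177.46, 177.46]. Speed limits (degrees/s): [159.86, 159.86, 180, 180, 180, 180].

## Interface

Orientations are given as a 3x3 rotation matrix whose columns are the frame's x, y, z axes.
In Python, from station import r gives the robot as it stands.
- The arm moves only by the shell command python3 -m pendant 'ROWS' [OPENING]. ROWS is JSON, a list of rows, each a list of 2 entries, a list of its own where there are three numbers: the shift along the tool's x, y, z in mm, then the turn, a rotation vector about the tool's x, y, z in rad. A call has 1 to 10 rows; each row is the pose to reach, as a shift and turn from the pose commanded when the call began, along the tool's axes at that moment; what a row does not reach only later rows make up. A row lasts 1/10 s, in which the tool goes at most 50 mm and 8.59 degrees, less where a joint would pass 70% of its speed; a pose out of reach is approached as far as the arm can. A call with a gripper value outside its range is refused whole. OPENING is the opening, from 0 (shut) to 1 (fully open), set as the call begins (- or left out, the last holds). The fingers move at their own pace and stop on an object; the grip force is fixed at half the most. Time passes only in rows, so rows that repeat a pose let the fingers close. It gives the time, the measured TCP pose, the force, the opening and the grip force at its end, in the units of the state.
- r.sense(): the state, without advancing time (a new reading comes with each control period).
- r.capture(name): name is "scene" or "top" or "wrist"; returns a dict with "frame" (384x512x3 uint8, red, green, blue), "vertical_fov" (degrees; the focal length in pixels is half the picture's height over the tangent of half this angle, whatever the lens; pixels are square), "cx", "cy" (the principal point, pixels), "rvec" (rotation vector, rad) and "tvec" (3), from world to camera coordinates, as OpenCV has them. Camera axes: x right, y down, z forward; pixel columns grow to the right and rows downward; lengths in m; the calibration is good to about 2 mm. A picture is of the moment at which its call begins. There is no depth.
- r.finish_job(): hands the job in; it is judged then, once.
The state is a dict: "time_s": time; "joints": joint angles; "joint_velocities": joint speeds; "effort": joint torques, N m; "tcp_pos": TCP position; "ee_rot": TCP orientation; "wrist_force": force on the tool from outside, world axes, zero at the start; "moment": the same for the moment, N m; "gripper_width": opening from 0.0 (shut) to 1.0 (fully open); "gripper_force": force on a finger pad.
Only numpy, scipy, OpenCV 4.12 (cv2) and the standard library are available. Lean on these libraries where they do the work, as an engineer would, in place of code of your own. Each camera call takes 0.05 s, during which the arm holds its last target. There are 200 camera calls.

## Working session

There is one attempt and no reset: what is moved stays moved. The work goes in short steps, Python scripts to look and compute and a shell command to move; the robot and the scene stay as the last step left them, time stands still between calls to the robot, and variables do not carry over. Pictures are saved under pics/ and viewed, at most 10 in all, crops included, and the job is handed in when it is done.

```bash
mkdir -p pics; cat > h.py <<'E'
import numpy as np,cv2
from station import r
def cap(n,f):
    c=r.capture(n); cv2.imwrite('pics/'+f,c['frame'][:,:,::-1]); np.save('pics/'+f+'.npy',c,allow_pickle=True); return c
def load(f): return np.load('pics/'+f+'.npy',allow_pickle=True).item()
def K(c):
    f=192/np.tan(np.radians(c['vertical_fov'])/2); return np.array([[f,0,c['cx']],[0,f,c['cy']],[0,0,1]])
def ray(c,u,v,z):
    R=cv2.Rodrigues(np.array(c['rvec'],float))[0]; t=np.array(c['tvec'],float).ravel(); o=-R.T@t
    d=R.T@np.linalg.inv(K(c))@[u,v,1]; return o+d*(z-o[2])/d[2]
E
python3 - <<'E'
from h import *
cs=[cap(n,n+'0.png') for n in('scene','top','wrist')]
im=np.hstack([c['frame'] for c in cs[:2]]);
im=np.vstack([cs[0]['frame'],cs[1]['frame']])
cv2.imwrite('pics/both.png',cv2.resize(im,(800,1200),interpolation=cv2.INTER_AREA)[:, :, ::-1])
print({k:v for k,v in r.sense().items()})
for c in cs: print(c['vertical_fov'],c['cx'],c['cy'],c['rvec'],c['tvec'])
E
```

```text
{'time_s': 0.15, 'joints': array([ 9.20508140e+01,  2.20802515e+01,  3.97319805e-01, -1.86481202e-02,
       -6.84121897e+01, -1.48175627e+01]), 'joint_velocities': array([-0.10678359, -0.16166376,  0.27483675,  0.05421963,  0.00822708,
        0.00128463]), 'effort': array([-2.27451196e-04, -3.91056347e+01,  1.87586653e+01,  4.22232404e+00,
        1.23567405e-02, -1.36166227e-04]), 'tcp_pos': array([0.1380153 , 0.60922016, 0.29141683]), 'ee_rot': array([[ 9.75251255e-01, -2.21099367e-01, -2.43036777e-04],
       [-2.21099461e-01, -9.75249834e-01, -1.66992831e-03],
       [ 1.32198516e-04,  1.68233498e-03, -9.99998576e-01]]), 'wrist_force': array([-0.70566046, -0.44779331,  0.65357252]), 'moment': array([-0.01778356, -0.02147277,  0.04788178]), 'gripper_force': 0.0, 'gripper_width': 1.0044791513645128}
57.17365130519313 263.4835342166022 190.87407496984548 [ 2.07110658 -0.89294395  0.41461134] [-0.35056342  0.28876508  0.62728026]
53.784733934913405 256.7900275603601 191.63063086444006 [ 2.1183662  -2.13360517  0.2285431 ] [0.00380464 0.4988811  0.98200982]
61.4379899962565 253.6350812182405 197.83270244253617 [-1.82998981  2.29206931  0.34541576] [ 0.62440676 -0.03742419  0.39358233]
```

View pics/top0.png

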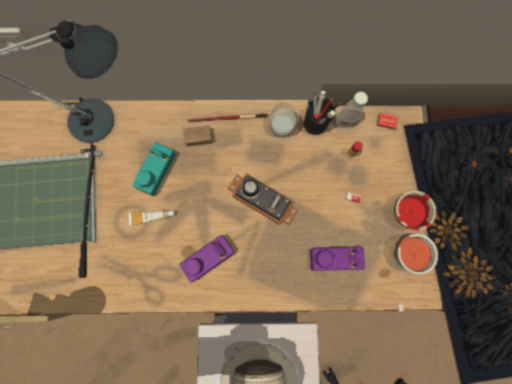

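View pics/scene0.png

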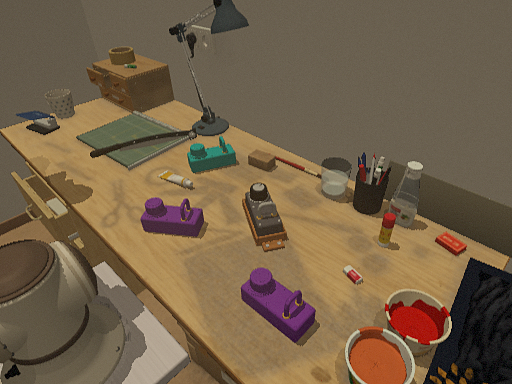

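The top view shows four lock shapes. The dark one in the wooden holder is at (263,198), with its dial at (250,187) and shackle at about (273,205). The look-alikes are turquoise (155,168), purple (207,258) and purple (337,258). I choose the dark one in the holder. Next come one close crop and the measurement.

```bash
python3 - <<'E'
from h import *
t=load('top0.png'); s=load('scene0.png')
P=np.array([[0.138,.61,.292],[0,0,0],[.5,0,0]])
for c in(t,s): print(cv2.projectPoints(P,np.array(c['rvec']),np.array(c['tvec']),K(c),None)[0].reshape(-1,2).round())
a=cv2.resize(t['frame'][165:235,215:310],(475,350),interpolation=3)
b=cv2.resize(s['frame'][175:255,235:295],(300,400),interpolation=3)
o=np.zeros((400,775,3),np.uint8);o[:350,:475]=a;o[:,475:]=b
cv2.imwrite('pics/crop1.png',o[:,:,::-1])
for n,(u,v,z) in dict(dial=(250,187,.08),shk=(273,205,.08),tube=(150,216,.013),ctr=(263,198,.05),glue=(356,148,.08),er=(354,197,.01),block=(198,135,.03)).items(): print(n,ray(t,u,v,z).round(3))
E
```

```text
[[-64. 356.]
 [258. 384.]
 [257. 195.]]
[[-20.  88.]
 [ 67. 353.]
 [262. 216.]]
dial [0.505 0.019 0.08 ]
shk [ 0.457 -0.041  0.08 ]
tube [0.439 0.296 0.013]
ctr [ 0.481 -0.016  0.05 ]
glue [ 0.612 -0.27   0.08 ]
er [ 0.49  -0.276  0.01 ]
block [0.668 0.166 0.03 ]
```

View pics/crop1.png

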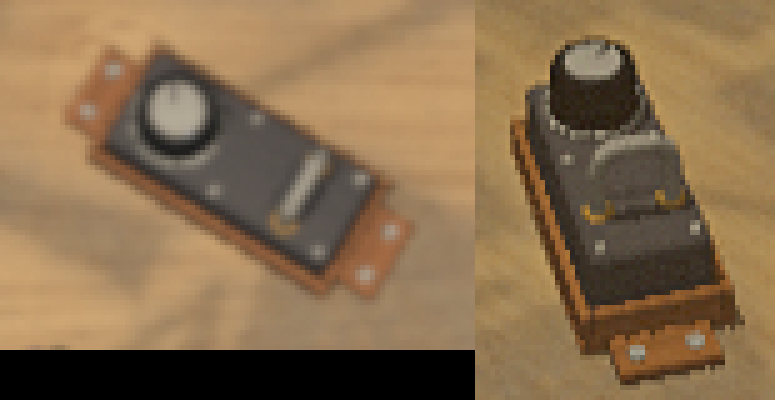

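The crop confirms the dark lock in the brown holder. The dial cap is at top px (250,186.4), the shackle bar at about (275.6,202), and the ear centres at (235,183) and (290,215).

```bash
python3 - <<'E'
from h import *
t=load('top0.png'); s=load('scene0.png')
d=ray(t,250,186.4,.08); k=ray(t,275.6,202,.09); e1=ray(t,235.2,183,.008); e2=ray(t,290.4,215.2,.008)
print(d,k,np.linalg.norm((d-k)[:2]),'ears',np.linalg.norm(e1-e2)); m=(e1+e2)/2
a=(e1-e2)/np.linalg.norm(e1-e2); print('yaw of lock y',np.degrees(np.arctan2(a[1],a[0])),np.degrees(np.arctan2(*(d-k)[[1,0]])),'pred dial',m+.04*a,'pred shk',m-.038*a)
print('scene dial',ray(s,235+595/5-475/5,175+60/5,.08),'shk',ray(s,235+(640-475)/5,175+142/5,.09))
R=r.sense()['ee_rot'];p=r.sense()['tcp_pos']
print(R.T@(np.array([d[0],d[1],.2])-p)*1000)
E
```

```text
[0.50697446 0.01865771 0.08      ] [ 0.46299105 -0.04771226  0.09      ] 0.07962106811240743 ears 0.18079393446991712
yaw of lock y 58.94103740416147 56.46754313618968 pred dial [0.50646014 0.01749386 0.008     ] pred shk [ 0.46621839 -0.04932381  0.008     ]
scene dial [0.50858353 0.01633737 0.08      ] shk [ 0.46834687 -0.05256324  0.09      ]
[490.38884176 494.21549591  92.31322309]
```

```bash
python3 -m pendant '[[[35,35,5],[0,0,0]],[[70,70,10],[0,0,0]],[[105,105,15],[0,0,0]],[[140,140,20],[0,0,0]],[[175,175,25],[0,0,0]],[[210,210,30],[0,0,0]],[[245,245,35],[0,0,0]],[[280,280,40],[0,0,0]],[[315,315,45],[0,0,0]],[[350,350,50],[0,0,0]]]' 1
python3 -c "
from h import *
s=r.sense();p=s['tcp_pos'];print(s['joints'],p,s['ee_rot'].T@(np.array([.507,.0177,.2])-p)*1000)"
```

```text
time_s: 1.15
tcp_pos: [0.4026, 0.189, 0.2422]
ee_rot: [[0.975, -0.22, 0.0], [-0.22, -0.975, 0.0], [0.0, -0.0, -1.0]]
wrist_force: [1.7, 0.9, -0.3]
gripper_width: 1.002
gripper_force: 0.0
[ 4.61999362e+01  7.07682895e+00 -2.79680241e+01 -1.69565296e-03
 -5.49265373e+01  3.10674604e+01] [0.40260053 0.18895848 0.24222571] [139.57024658 144.05354832  42.19536963]
```

```bash
python3 -m pendant '[[[35,36,10],[0,0,0]],[[70,72,20],[0,0,0]],[[105,108,31],[0,0,0]],[[140,144,42],[0,0,0]],[[140,144,42],[0,0,0]]]' 1
python3 -c "
from h import *
s=r.sense();print(s['joints'],s['tcp_pos'],s['wrist_force'],s['moment']);c=cap('wrist','w1.png')
P=np.array([[.507,.0177,.08],[.466,-.05,.09]]);print(cv2.projectPoints(P,np.array(c['rvec']),np.array(c['tvec']),K(c),None)[0].reshape(-1,2).round())"
```

```text
time_s: 1.65
tcp_pos: [0.5078, 0.0155, 0.1984]
ee_rot: [[0.974, -0.227, -0.003], [-0.227, -0.974, -0.001], [-0.003, 0.002, -1.0]]
wrist_force: [-0.4, -0.6, -0.1]
gripper_width: 0.998
gripper_force: 0.0
[ 2.00820362e+01  1.61672994e+01 -2.32902799e+01  1.64919448e-02
 -5.07242712e+01  5.67714204e+01] [0.50780865 0.01545045 0.19837773] [-0.37220991 -0.64964629 -0.12551352] [0.05556097 0.1302135  0.02352255]
[[251. 219.]
 [359. 257.]]
```

View pics/w1.png

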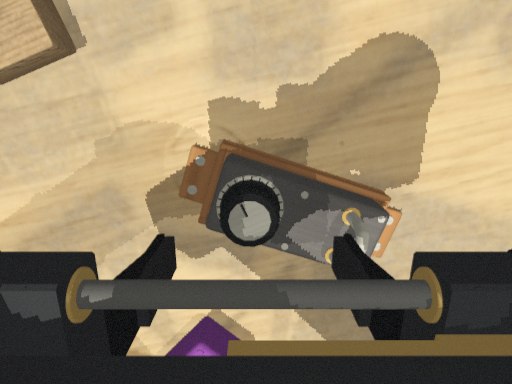

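The dial cap is at (250,221), against a predicted (251,219), so the position holds. I'll descend and grip.

```bash
python3 -m pendant '[[[0,0,20],[0,0,0]],[[0,0,40],[0,0,0]],[[0,0,55],[0,0,0]],[[0,0,65],[0,0,0]],[[0,0,69],[0,0,0]],[[0,0,69],[0,0,0]],[[0,0,69],[0,0,0]]]' 0.75
python3 -m pendant '[[[0,0,0],[0,0,0]],[[0,0,0],[0,0,0]],[[0,0,0],[0,0,0]],[[0,0,0],[0,0,0]],[[0,0,0],[0,0,0]],[[0,0,0],[0,0,0]],[[0,0,0],[0,0,0]],[[0,0,0],[0,0,0]]]' 0.3
python3 -c "
from h import *
s=r.sense();print(s['joints'].round(1),s['moment'],s['wrist_force']);c=cap('scene','s1.png');c=cap('wrist','w2.png');t=cap('top','t2.png')"
```

```text
time_s: 2.4
tcp_pos: [0.5072, 0.0199, 0.132]
ee_rot: [[0.975, -0.22, 0.001], [-0.22, -0.975, 0.0], [0.001, -0.001, -1.0]]
wrist_force: [0.0, -0.2, 0.1]
gripper_width: 0.749
gripper_force: 0.0
time_s: 3.2
tcp_pos: [0.5067, 0.0192, 0.1315]
ee_rot: [[0.975, -0.221, -0.0], [-0.221, -0.975, -0.0], [-0.0, 0.0, -1.0]]
wrist_force: [-1.6, -2.6, 4.4]
gripper_width: 0.472
gripper_force: 30.0
[ 20.6  21.3 -27.8   0.  -40.9  56.7] [-0.69846159  0.37593226  0.0290067 ] [-1.60665813 -2.57724563  4.36118785]
```

```bash
cat > m.py <<'E'
from h import *
import sys
s=r.sense();print('yaw',np.degrees(np.arctan2(s['ee_rot'][1,0],s['ee_rot'][0,0])).round(2),'mz',s['moment'].round(3),'F',s['wrist_force'].round(1),'j6',s['joints'][5].round(1))
if len(sys.argv)>1: cap('scene',sys.argv[1]+'.png')
E
python3 -m pendant '[[[0,0,0],[0,0,0.05]],[[0,0,0],[0,0,0.1]],[[0,0,0],[0,0,0.15]],[[0,0,0],[0,0,0.2]],[[0,0,0],[0,0,0.2]]]' >/dev/null; python3 m.py a1
python3 -m pendant '[[[0,0,0],[0,0,0.05]],[[0,0,0],[0,0,0.1]],[[0,0,0],[0,0,0.15]],[[0,0,0],[0,0,0.2]],[[0,0,0],[0,0,0.2]]]' >/dev/null; python3 m.py a2
python3 -c "
from h import *
ims=[load(f)['frame'][170:260,230:300] for f in('scene0.png','s1.png','a1.png','a2.png')]
cv2.imwrite('pics/cmp.png',cv2.resize(np.hstack(ims),(784,252),interpolation=3)[:,:,::-1])"
```

```text
yaw -24.22 mz [-0.656  0.47  -0.031] F [-1.1 -2.5  5.3] j6 45.2
yaw -35.66 mz [-0.464  0.508 -0.055] F [-1.3 -1.6  4.7] j6 33.8
```

View pics/cmp.png

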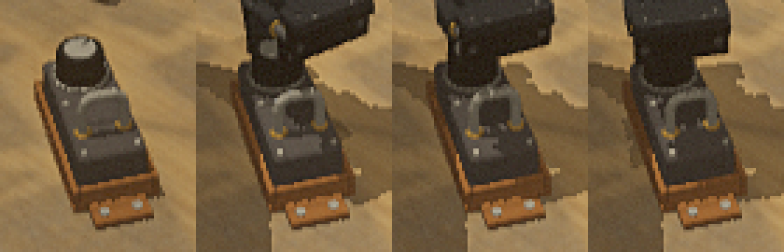

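Four panels: the shackle stays visible in the scene view, with its bar top at about panel y=90, and appears unsprung in all of them. I'll keep turning and track the bar numerically.

```bash
cat > tr.py <<'E'
from h import *
import sys
# shackle bar patch in a2: panel (665-720, 85-115)/2.8 - third offset
g=lambda f: cv2.cvtColor(load(f+'.png')['frame'],cv2.COLOR_RGB2GRAY)
def shift(a,b,x,y,w,h,m=6):
    S=8
    A=cv2.resize(a[y:y+h,x:x+w],None,fx=S,fy=S,interpolation=2);B=cv2.resize(b[y-m:y+h+m,x-m:x+w+m],None,fx=S,fy=S,interpolation=2)
    _,v,_,l=cv2.minMaxLoc(cv2.matchTemplate(B,A,5)); return (l[0]/S-m,l[1]/S-m,round(v,2))
a=g('a1')
for f in sys.argv[1:]:
    b=g(f); print(f,'shackle',shift(a,b,258,199,20,9),'ear/case',shift(a,b,256,238,30,12))
E
python3 -m pendant '[[[0,0,0],[0,0,0.05]],[[0,0,0],[0,0,0.1]],[[0,0,0],[0,0,0.15]],[[0,0,0],[0,0,0.2]],[[0,0,0],[0,0,0.2]]]' >/dev/null; python3 m.py a3
python3 -m pendant '[[[0,0,0],[0,0,0.05]],[[0,0,0],[0,0,0.1]],[[0,0,0],[0,0,0.15]],[[0,0,0],[0,0,0.15]]]' >/dev/null; python3 m.py a4
python3 tr.py s1 a2 a3 a4
```

```text
yaw -47.08 mz [-0.227  0.503 -0.068] F [-2.   0.2  5.6] j6 22.3
yaw -55.64 mz [ 0.01   0.414 -0.009] F [-0.7  0.1  5.3] j6 13.8
s1 shackle (0.125, 0.375, 0.84) ear/case (0.0, 0.0, 0.95)
a2 shackle (0.5, 0.5, 0.85) ear/case (0.0, 0.0, 0.97)
a3 shackle (0.25, 0.5, 0.82) ear/case (0.0, 0.0, 0.96)
a4 shackle (0.5, 0.375, 0.79) ear/case (0.0, 0.0, 0.97)
```

```bash

python3 -m pendant '[[[0,0,0],[0,0,0.05]],[[0,0,0],[0,0,0.1]],[[0,0,0],[0,0,0.15]],[[0,0,0],[0,0,0.15]]]' >/dev/null; python3 m.py a5
python3 -m pendant '[[[0,0,0],[0,0,0.05]],[[0,0,0],[0,0,0.1]],[[0,0,0],[0,0,0.15]],[[0,0,0],[0,0,0.15]]]' >/dev/null; python3 m.py a6
python3 tr.py a5 a6
```

```text
yaw -64.21 mz [ 0.195  0.352 -0.016] F [-1.5 -0.1  4.8] j6 5.2
yaw -72.81 mz [ 0.39   0.269 -0.037] F [-0.4  2.   4.1] j6 -3.4
a5 shackle (0.375, 0.5, 0.74) ear/case (0.0, 0.0, 0.96)
a6 shackle (0.5, 0.25, 0.73) ear/case (0.0, 0.0, 0.94)
```

```bash

python3 -m pendant '[[[0,0,0],[0,0,0.05]],[[0,0,0],[0,0,0.1]],[[0,0,0],[0,0,0.15]],[[0,0,0],[0,0,0.15]]]' >/dev/null; python3 m.py a7
python3 -m pendant '[[[0,0,0],[0,0,0.05]],[[0,0,0],[0,0,0.1]],[[0,0,0],[0,0,0.1]]]' >/dev/null; python3 m.py a8
python3 tr.py a7 a8
python3 -c "
from h import *
ims=[load(f)['frame'][170:260,230:300] for f in('a3.png','a6.png','a7.png','a8.png')]
cv2.imwrite('pics/cmp2.png',cv2.resize(np.hstack(ims),(784,252),interpolation=3)[:,:,::-1])"
```

```text
yaw -81.41 mz [ 0.579 -0.013 -0.028] F [0.7 1.6 3.9] j6 -12.0
yaw -87.14 mz [ 0.718 -0.193 -0.014] F [0.3 1.3 4.1] j6 -17.7
a7 shackle (1.125, -0.375, 0.68) ear/case (0.0, 0.0, 0.95)
a8 shackle (-0.25, -2.5, 0.69) ear/case (0.0, 0.0, 0.95)
```

View pics/cmp2.png

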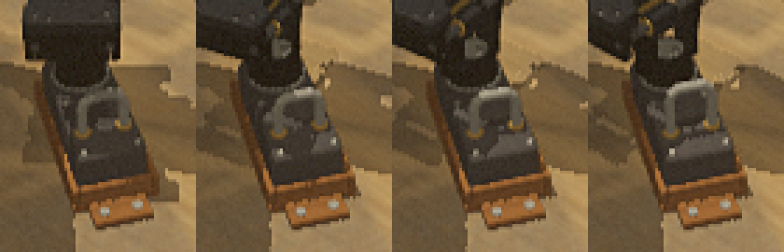

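In the last panel the bar top has moved from about y=90 to 82, roughly 3 px. I'll turn on gently to feel for the stop.

```bash

python3 -c "
from h import *
c=load('scene0.png');print(cv2.projectPoints(np.array([[.466,-.05,.09],[.466,-.05,.099]]),np.array(c['rvec']),np.array(c['tvec']),K(c),None)[0].reshape(-1,2))"
python3 -m pendant '[[[0,0,0],[0,0,0.05]],[[0,0,0],[0,0,0.1]],[[0,0,0],[0,0,0.1]]]' >/dev/null; python3 m.py a9
python3 -m pendant '[[[0,0,0],[0,0,0.03]],[[0,0,0],[0,0,0.06]],[[0,0,0],[0,0,0.06]]]' >/dev/null; python3 m.py b1
python3 tr.py a9 b1
```

```text
[[266.48312799 203.39977016]
 [266.42100552 200.34242702]]
yaw -92.87 mz [ 0.837 -0.463 -0.011] F [0.3 3.2 3.9] j6 -23.4
yaw -96.4 mz [ 1.073 -0.861 -0.062] F [3.3 2.9 2.7] j6 -27.0
a9 shackle (-0.375, -2.5, 0.72) ear/case (0.0, 0.0, 0.95)
b1 shackle (-0.5, -2.5, 0.72) ear/case (0.0, 0.0, 0.94)
```

The bar has risen 2.9 px against 3.06 px predicted for 9 mm, so the lock has sprung. I'll release the dial, rise, and work out the shift to the shackle.

```bash

python3 -m pendant '[[[0,0,0],[0,0,0]],[[0,0,0],[0,0,0]],[[0,0,0],[0,0,0]],[[0,0,-20],[0,0,0]],[[0,0,-50],[0,0,0]],[[0,0,-70],[0,0,0]],[[0,0,-70],[0,0,0]],[[0,0,-70],[0,0,0]]]' 0.75
python3 -c "
from h import *
s=r.sense();p=s['tcp_pos'];print(s['ee_rot'].T@(np.array([.466,-.049,.205])-p)*1000,s['joints'].round(1))"
```

```text
time_s: 8.65
tcp_pos: [0.5057, 0.019, 0.2006]
ee_rot: [[-0.113, -0.994, -0.002], [-0.994, 0.113, -0.0], [0.0, 0.002, -1.0]]
wrist_force: [0.1, 0.4, 0.7]
gripper_width: 0.748
gripper_force: 0.0
[72.06475204 31.81557051 -4.26520891] [ 20.5  15.8 -23.4  -0.  -50.9 -27. ]
```

```bash

python3 -m pendant '[[[18,8,0],[0,0,-0.14]],[[36,16,0],[0,0,-0.28]],[[54,24,0],[0,0,-0.42]],[[72,32,0],[0,0,-0.56]],[[72,32,0],[0,0,-0.7]],[[72,32,0],[0,0,-0.84]],[[72,32,0],[0,0,-0.98]],[[72,32,0],[0,0,-1.134]],[[72,32,0],[0,0,-1.134]],[[72,32,0],[0,0,-1.134]]]' 0.5
python3 -c "
from h import *
s=r.sense();print(s['tcp_pos'])
c=cap('wrist','w3.png');t=cap('top','t3.png')
P=np.array([[.5067,.0192,.08],[.466,-.049,.1]]);print(cv2.projectPoints(P,np.array(c['rvec']),np.array(c['tvec']),K(c),None)[0].reshape(-1,2).round())"
```

```text
time_s: 9.65
tcp_pos: [0.4661, -0.0487, 0.2001]
ee_rot: [[0.851, -0.525, -0.003], [-0.525, -0.851, -0.0], [-0.002, 0.002, -1.0]]
wrist_force: [0.2, 0.5, 0.0]
gripper_width: 0.502
gripper_force: 0.0
[ 0.46614982 -0.04870368  0.20013716]
[[142. 218.]
 [254. 227.]]
```

View pics/w3.png

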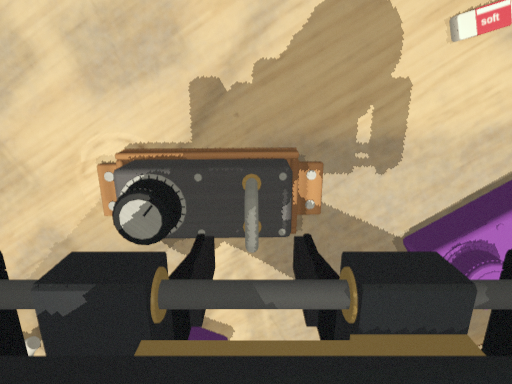

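The bar runs vertically in the image with its centre at about (251,225), against a predicted (254,227), so the fingers are aligned. I'll descend and grip.

```bash

python3 -m pendant '[[[0,0,20],[0,0,0]],[[0,0,38],[0,0,0]],[[0,0,48],[0,0,0]],[[0,0,53],[0,0,0]],[[0,0,53],[0,0,0]],[[0,0,53],[0,0,0]]]' 0.5
python3 -m pendant '[[[0,0,0],[0,0,0]],[[0,0,0],[0,0,0]],[[0,0,0],[0,0,0]],[[0,0,0],[0,0,0]],[[0,0,0],[0,0,0]],[[0,0,0],[0,0,0]],[[0,0,0],[0,0,0]],[[0,0,0],[0,0,0]]]' 0
python3 m.py c1
```

```text
time_s: 10.35
tcp_pos: [0.4674, -0.0484, 0.1487]
ee_rot: [[0.853, -0.522, 0.001], [-0.522, -0.853, 0.0], [0.001, -0.001, -1.0]]
wrist_force: [-0.7, 0.0, 0.4]
gripper_width: 0.499
gripper_force: 0.0
time_s: 11.15
tcp_pos: [0.4674, -0.0482, 0.1484]
ee_rot: [[0.853, -0.521, 0.001], [-0.521, -0.853, 0.0], [0.001, -0.001, -1.0]]
wrist_force: [0.8, 2.1, 0.2]
gripper_width: 0.096
gripper_force: 30.0
yaw -31.43 mz [ 0.763 -0.2    0.051] F [0.8 2.1 0.2] j6 44.6
```

Opening 0.096 × 87 mm is about 8.4 mm, which matches the 9 mm bar. Now I'll pull slowly.

```bash

python3 -m pendant '[[[0,0,-2],[0,0,0]],[[0,0,-5],[0,0,0]],[[0,0,-8],[0,0,0]],[[0,0,-11],[0,0,0]],[[0,0,-14],[0,0,0]],[[0,0,-17],[0,0,0]],[[0,0,-18],[0,0,0]],[[0,0,-18],[0,0,0]],[[0,0,-18],[0,0,0]],[[0,0,-18],[0,0,0]]]'; python3 m.py c2
python3 tr.py c1 c2
```

```text
time_s: 12.2
tcp_pos: [0.4661, -0.0487, 0.1656]
ee_rot: [[0.853, -0.522, -0.002], [-0.522, -0.853, -0.0], [-0.002, 0.002, -1.0]]
wrist_force: [0.4, -1.0, -6.9]
gripper_width: 0.093
gripper_force: 30.0
yaw -31.47 mz [-0.058  0.066 -0.01 ] F [ 0.4 -1.  -6.9] j6 44.6
c1 shackle (6.0, 6.0, 0.35) ear/case (-0.125, 0.125, 0.49)
c2 shackle (0.375, 3.0, 0.44) ear/case (0.125, 0.125, 0.5)
```

The wrist carries 6.9 N, the lock's full weight, so the shackle is at its stop. I'll lift straight up.

```bash

python3 -m pendant '[[[0,0,-4],[0,0,0]],[[0,0,-12],[0,0,0]],[[0,0,-22],[0,0,0]],[[0,0,-34],[0,0,0]],[[0,0,-46],[0,0,0]],[[0,0,-58],[0,0,0]],[[0,0,-70],[0,0,0]],[[0,0,-80],[0,0,0]],[[0,0,-86],[0,0,0]],[[0,0,-88],[0,0,0]]]'
python3 -m pendant '[[[0,0,-6],[0,0,0]],[[0,0,-14],[0,0,0]],[[0,0,-24],[0,0,0]],[[0,0,-34],[0,0,0]],[[0,0,-42],[0,0,0]],[[0,0,-48],[0,0,0]],[[0,0,-50],[0,0,0]],[[0,0,-50],[0,0,0]],[[0,0,-50],[0,0,0]],[[0,0,-50],[0,0,0]]]'
python3 -m pendant '[[[0,0,0],[0,0,0]],[[0,0,0],[0,0,0]],[[0,0,0],[0,0,0]],[[0,0,0],[0,0,0]],[[0,0,0],[0,0,0]],[[0,0,0],[0,0,0]],[[0,0,0],[0,0,0]],[[0,0,0],[0,0,0]],[[0,0,0],[0,0,0]],[[0,0,0],[0,0,0]]]'; python3 m.py c3
```

```text
time_s: 13.25
tcp_pos: [0.4671, -0.0484, 0.2552]
ee_rot: [[0.853, -0.522, 0.002], [-0.522, -0.853, 0.0], [0.001, -0.001, -1.0]]
wrist_force: [1.0, 0.2, -7.3]
gripper_width: 0.092
gripper_force: 30.0
time_s: 14.25
tcp_pos: [0.4667, -0.0485, 0.3037]
ee_rot: [[0.853, -0.522, -0.001], [-0.522, -0.853, -0.0], [-0.001, 0.001, -1.0]]
wrist_force: [-0.3, -0.1, -6.4]
gripper_width: 0.088
gripper_force: 30.0
time_s: 15.25
tcp_pos: [0.4669, -0.0485, 0.3043]
ee_rot: [[0.853, -0.522, 0.0], [-0.522, -0.853, 0.0], [0.0, -0.0, -1.0]]
wrist_force: [-0.1, 0.1, -6.6]
gripper_width: 0.094
gripper_force: 30.0
yaw -31.45 mz [0.015 0.048 0.006] F [-0.1  0.1 -6.6] j6 44.6
```

View pics/c3.png

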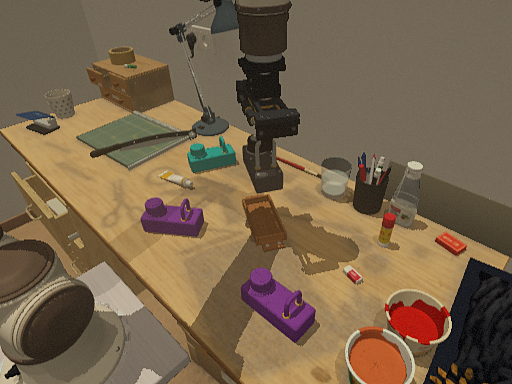

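The lock hangs level from the gripper at (263,165). The holder at (264,222) is empty and the bystanders are where they were. I'm handing it in.

```bash
python3 -c "
from station import r
print(r.finish_job())"
```

```text
the job is handed in; nothing more can be done
None
```

The dial was turned to its true notch, the shackle pulled fully open, and the lock lifted out by it; I handed the job in with the lock hanging level and still about 14 cm up at 15 s, the bystanders looking unmoved (no verdict was returned).

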